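# Feel out the cell gap that takes the blade gauge

## Task

Take the blade gauge out of its white stand and feel its blade gently into the gaps in the cell block's cover: in a gap that is too tight it jams, so do not force it, back out and try another. Leave the gauge fully home, collar down flat on the cover, in a gap that it fits, let go of it, and leave the bottles and the beaker alone.

Things in the scene. Friction and masses are not known exactly. Their poses are not given: they have to be found in the camera images.
- gauge: Blade gauge, 70 to 90 g, loose, starts upright in the stand. Origin at the middle of the blade's lower end, z up. Steel blade 16 (x) x 4 (y) mm, z = 0 to 38 mm, its lower end rounded to 2 mm radius across y; steel collar 34 x 34 mm, z = 38 to 43 mm; blue plastic handle 30 (x) x 14 (y) mm, z = 43 to 91 mm. Alike when turned half round about z
- stand: White block 90 (x) x 70 (y) x 50 mm high, fixed, origin at the centre of its underside. A pocket 22 (x) x 9 (y) mm in the middle of its top holds the gauge's blade, the gauge's x along the stand's x; the collar rests on the top
- cell_block: Analyser cell block, fixed, 150 (x) x 170 (y) mm, origin at the centre of its underside, z up. Its aluminium cover's top is 58 mm above the table, its underside 50 mm; a white console 75 mm high stands at x = 75 to 125 mm. Three openings in the cover, 22 (x) x 16 (y) mm, 50 mm apart along y; under each a pair of steel jaws. Usually one gap fits, sometimes two; which is not visible
- gap_1 (a point): Middle of the opening on the block's +y side, at the height of the cover's top; axes as the block's. The jaws under the cover sit up to 5 mm off to one side (+y or -y, alike for all three gaps) of the openings; their upper edges are rounded, 1 mm radius. The jaws hang on a spring leaf: pressed down they give 3.5 N per mm, up to 8 mm
- gap_2 (a point): Middle of the central opening, at the height of the cover's top; axes as the block's. In a gap that fits, the jaws stand 6 mm apart all the way down and the whole 38 mm of blade goes in; the bottom is free, the collar stops it on the cover
- gap_3 (a point): Middle of the opening on the block's -y side, at the height of the cover's top; axes as the block's. In a gap that is too tight the jaws close to 1 mm, either 18 or 27 mm below the cover's top, and the blade jams there. More than 30 N of a blade not yet home on the block is forcing it
- amber_bottle: Amber glass bottle, 60 mm across, 130 mm high, loose bystander; origin at the centre of its underside
- wash_bottle: White plastic bottle with a blue cap, 64 mm across, 140 mm high, loose bystander; origin at the centre of its underside
- beaker: Glass beaker, 60 mm across, 65 mm high, loose bystander; origin at the centre of its underside

How it is judged:
On the way, in this order (a step that is already met when the one before it is completed fails the run):
1. the gauge is lifted clear of the stand, upright (z of gauge in the frame of stand above 0.055 m and angle between gauge's own z axis and vertical below 0.2 rad), for 0.1 s.
2. the blade is under the cover in one of the openings (z of gauge in the frame of cell_block below 0.052 m and (horizontal distance between gauge and gap_1 below 0.008 m or horizontal distance between gauge and gap_2 below 0.008 m or horizontal distance between gauge and gap_3 below 0.008 m)), for 0.05 s.
At the end, for the whole second after the job is handed in: The gauge stands in one of the three openings, released and at rest, its blade all the way in: collar within 2.5 mm of the cover, within 8 mm of the opening's middle, upright to 0.06 rad (z of gauge in the frame of cell_block below 0.0225 m and (horizontal distance between gauge and gap_1 below 0.008 m or horizontal distance between gauge and gap_2 below 0.008 m or horizontal distance between gauge and gap_3 below 0.008 m) and angle between gauge's own z axis and vertical below 0.06 rad and linear speed of gauge below 0.02 m/s and contact force between the fingers and gauge below 0.05 N); the robot touches nothing.
It fails at once if the blade is forced: while it is not yet home, the gauge presses on the cell block with more than 30 N (contact force between gauge and cell_block above 30 N and z of gauge in the frame of cell_block above 0.024 m).
It fails at once if the gauge is tipped over (angle between gauge's own z axis and vertical above 0.6 rad).
It fails at once if a bystander is moved more than 20 mm or tipped (distance of any of amber_bottle, wash_bottle, beaker from where it was at the start of the episode above 0.02 m or angle between any of amber_bottle, wash_bottle, beaker's own z axis and vertical above 0.3 rad).
It also fails if it takes over 61 s, if anything falls off the work surface, if the arm or the gripper's body presses on something with over 40 N, if the wrist force passes 120 N, or if a joint passes its speed limit or range.

## Robot

A 6-joint arm with a two-finger parallel gripper is mounted at the origin on the work surface. World frame = base frame: x ahead of the robot, y to its left, z up, the work surface at z = 0. Lengths are in m, angles in rad, forces in N, time in s.
With the tool pointing down it reaches from about 0.35 to 0.775 m from the base axis. Payload 5.5 kg.
Tool frame: the origin (TCP) lies on the centre line of the jaws, within the pads' length; the fingertips stand 11 mm ahead of it and the grasp point (between the pads) lies 8 mm behind it; z points along the fingers, y is the direction in which the jaws open and shut (so a half turn about z gives the same grasp; the last joint's range is limited). The gripper opens to 85 mm and grips with 20 to 120 N. Pads are 22 mm wide; open, the fingers measure 114 mm over their backs; the gripper's body (76 mm by 85 mm) begins 54 mm behind the grasp point. The pads swing forward as they close: fully open they stand 13 mm farther back than shut.
Start: joints at [-1.43, 0.313, 0.046, 1.304, 0, 1.431], TCP at [0.159, -0.553, 0.218] pointing down, gripper open.
Joint ranges: [-2.76, 2.76], [-0.86, 1.69], [-1.03, 1.26], [-2.2, 2.34], [-1.47, 1.5], [-3.14, 3.14]. Speed limits (rad/s): [2.57, 2.57, 3.14, 3.14, 3.14, 3.14].

## Interface

Orientations are given as a unit quaternion [w, x, y, z].
In Python, from workcell import env, imaging, order gives the robot as it stands. The module is installed in compiled form; this text tells all that it offers.
- The arm moves only by the tool move_arm, never from a script. Its argument "deltas" is one flat list of numbers, 7 for each row, row after row: the gripper's target within -1 to 1 (shut at 1, half-way at 0, fully open at -1), then the shift along the tool's x, y, z in m, then the turn, a rotation vector about the tool's x, y, z in degrees. In form: [jaw, tx, ty, tz, ax, ay, az, jaw, tx, ty, tz, ax, ay, az, ...]. A call has 1 to 10 rows; each row shifts and turns the commanded pose from where the row before left it, along the tool's axes as they then stand; what a row does not reach is not made up. A row lasts 1/8 s, in which the tool goes at most 62.5 mm and 10.7 degrees, less where a joint would pass 70% of its speed; a pose out of reach is approached as far as the arm can. A call is refused whole if a number of a shift passes 0.0625 or a number of a turn 10.7, either way. A call with a gripper value outside its range is refused whole. The fingers move at their own pace and stop on an object; "squeeze" is the grip in N (left out, the last holds). Time passes only in rows, so rows that do not move let the fingers close. It gives the time, the measured TCP pose, the force and the opening at its end, in the units of the state.
- env.get_state(): the state, without advancing time (a new reading comes with each control period).
- imaging.read_camera(name): name is "scene" or "top"; returns a dict with "img" (384x512x3 uint8, red, green, blue), "z_map" (384x512 float32, m along the optical axis (not along the pixel's ray), 0 where there is no reading), "fx", "fy", "cx", "cy" (pixels), "rvec" (rotation vector, rad) and "tvec" (3), from world to camera coordinates, as OpenCV has them. Camera axes: x right, y down, z forward; pixel columns grow to the right and rows downward; lengths in m; the calibration is good to about 2 mm. A picture is of the moment at which its call begins.
- order.hand_in(): hands the job in, once; it reports no verdict.
Trained networks look in a picture, given as the dict that the camera call returned (one of the last four; its "shot" number tells which), for a name from the list of things; names that differ only in an ending like _2 or _b are one class to them, and where a whole thing is asked for, a point or a joint stands for the part that bears it (a point fixed in the world has none). Each returns a list of dicts, best first, with "confidence" (0 to 1); they miss things now and then, are a little off and sometimes report something else, mostly with a low value. They report only what shows in the picture. A call takes as long as a camera call.
- imaging.recognise(picture, thing): "centre" ([column, row] in pixels, amid what is visible of it).
- imaging.cut_out(picture, thing): "mask" (384x512 bool, what is visible of it) and "centre" ([column, row] in pixels, amid what is visible of it).
The state is a dict: "clock": time; "joint_pos": joint angles; "qvel": joint speeds; "tau": joint torques, N m; "tcp_pos": TCP position; "orientation": TCP orientation; "wrist_force": force on the tool from outside, world axes, zero at the start; "ft_torque": the same for the moment, N m; "finger_gap": finger opening in m.
Only numpy, scipy, OpenCV 4.12 (cv2) and the standard library are available. Lean on these libraries where they do the work, as an engineer would, in place of code of your own. Each camera call takes 0.05 s, during which the arm holds its last target.

## Working session

There is one attempt and no reset: what is moved stays moved. The work goes in short steps, Python scripts to look and compute and a tool call to move; the robot and the scene stay as the last step left them, time stands still between calls to the robot, and variables do not carry over. Pictures are saved under pics/ and viewed, and the job is handed in when it is done.

Besides the shell and the picture viewer there is one more tool, called after ">>>" in YAML: its name, and indented under it one key for each argument. move_arm: Moves the arm, as the interface text tells. Its arguments: {"type":"object","properties":{"deltas":{"type":"array"},"squeeze":{"type":"number"}},"required":["deltas"]}

```bash
mkdir -p pics
cat > h.py <<'E'
import numpy as np, cv2
from workcell import env, imaging, order
def cam(n):
    p=imaging.read_camera(n); p['R']=cv2.Rodrigues(np.array(p['rvec'],float))[0]; p['t']=np.array(p['tvec'],float).reshape(3); return p
def cloud(p):
    z=p['z_map'].astype(float); v,u=np.mgrid[0:z.shape[0],0:z.shape[1]]
    c=np.stack([(u-p['cx'])/p['fx']*z,(v-p['cy'])/p['fy']*z,z],-1)
    w=(c-p['t'])@p['R']; w[z==0]=np.nan; return w
def save(p,n,sc=1.5):
    cv2.imwrite('pics/'+n,cv2.resize(cv2.cvtColor(p['img'],cv2.COLOR_RGB2BGR),None,fx=sc,fy=sc))
E
python3 - <<'E'
from h import *
print(env.get_state())
for n in('top','scene'):
    p=cam(n); save(p,n+'0.png'); w=cloud(p); print(n,'pos',-p['R'].T@p['t'],p['fx'])
    np.savez(n+'0.npz',w=w,img=p['img'])
    for t in('gauge','stand','cell_block','amber_bottle','wash_bottle','beaker','gap_1'):
        for d in imaging.cut_out(p,t)[:3]:
            m=d['mask']; q=w[m]; q=q[~np.isnan(q[:,0])]
            print(t,round(d['confidence'],2),d['centre'],m.sum(),np.percentile(q,[3,50,97],axis=0).round(3).tolist() if len(q) else '')
E
```

```text
{'clock': 0.0, 'joint_pos': array([-1.42960353e+00,  3.14011575e-01,  4.49645783e-02,  1.30360078e+00,
        9.63178067e-06,  1.43118507e+00]), 'qvel': array([-0.00039317,  0.00149609,  0.00132228, -0.00223674,  0.00140193,
       -0.00090244]), 'tau': array([ 4.27069222e-05, -4.80629075e+01,  2.98533654e+01,  1.95427827e-02,
       -3.94546680e-05, -1.38760214e-06]), 'tcp_pos': array([ 0.1592591 , -0.55193986,  0.21689665]), 'orientation': array([-9.25729862e-04,  9.90159392e-01,  1.39941133e-01,  4.08384872e-06]), 'wrist_force': array([-0.59966823, -0.19814569,  0.4920798 ]), 'ft_torque': array([-0.05390366,  0.00674239, -0.02917944]), 'finger_gap': 0.08569111970763975}
top pos [ 0.52768998 -0.00775885  0.83816561] 352.07472732265506
gauge 0.75 [161.0, 235.3] 245 [[0.493, 0.173, 0.052], [0.509, 0.182, 0.077], [0.525, 0.193, 0.104]]
stand 0.74 [166.4, 235.8] 1110 [[0.468, 0.154, 0.018], [0.509, 0.181, 0.049], [0.551, 0.222, 0.052]]
cell_block 0.88 [334.2, 218.0] 7188 [[0.454, -0.278, 0.043], [0.55, -0.193, 0.058], [0.644, -0.109, 0.077]]
amber_bottle 0.89 [200.4, 109.0] 827 [[0.76
[... 571 characters left out ...]
 [[0.473, 0.156, 0.006], [0.539, 0.201, 0.05], [0.558, 0.225, 0.053]]
cell_block 0.69 [211.6, 140.3] 6644 [[0.464, -0.275, 0.01], [0.57, -0.165, 0.059], [0.66, -0.1, 0.079]]
cell_block 0.41 [136.7, 203.4] 1888 [[0.764, -0.133, 0.013], [0.793, -0.107, 0.087], [0.816, -0.095, 0.141]]
amber_bottle 0.55 [213.1, 292.5] 1989 [[0.775, 0.089, 0.009], [0.805, 0.116, 0.086], [0.825, 0.132, 0.132]]
wash_bottle 0.8 [134.9, 204.0] 1953 [[0.763, -0.134, 0.01], [0.793, -0.107, 0.086], [0.816, -0.095, 0.141]]
beaker 0.8 [307.6, 153.3] 863 [[0.414, -0.04, 0.004], [0.446, -0.013, 0.044], [0.468, 0.013, 0.066]]
gap_1 0.85 [214.1, 137.2] 6672 [[0.464, -0.276, 0.009], [0.571, -0.164, 0.059], [0.66, -0.1, 0.079]]
```

View pics/top0.png

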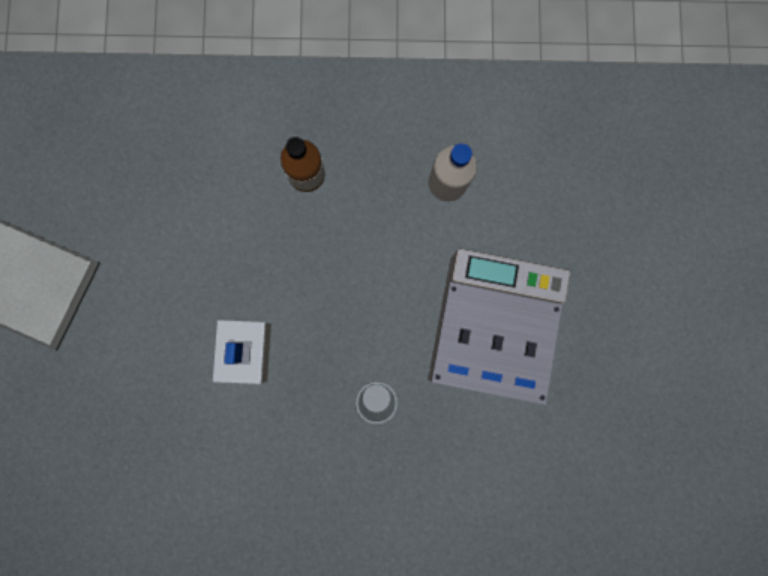

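View pics/scene0.png

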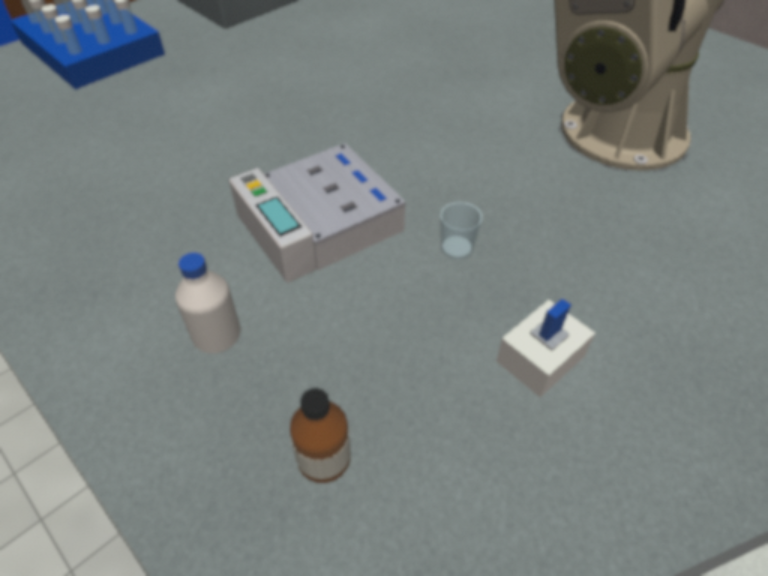

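```bash
cat >> h.py <<'E'
def toplane(p,uv,z):
    uv=np.atleast_2d(uv).astype(float)
    d=np.c_[(uv[:,0]-p['cx'])/p['fx'],(uv[:,1]-p['cy'])/p['fy'],np.ones(len(uv))]@p['R']
    o=-p['R'].T@p['t']; s=(z-o[2])/d[:,2]; return o+d*s[:,None]
def holes(p,corn):
    # corn: approx gap positions; dark centroid by weighted darkness in upsampled
    g=p['img'].astype(float).mean(2); out=[]
    for c in corn:
        pc=p['R']@np.array(c)+p['t']; u=pc[0]/pc[2]*p['fx']+p['cx']; v=pc[1]/pc[2]*p['fy']+p['cy']
        for _ in range(6):
            V,U=np.mgrid[0:g.shape[0],0:g.shape[1]]; m=(abs(U-u)<9)&(abs(V-v)<9)
            bg=np.percentile(g[m],70); wt=np.clip(bg*0.85-g,0,None)*m
            u=(wt*U).sum()/wt.sum(); v=(wt*V).sum()/wt.sum()
        out.append([u,v])
    return np.array(out)
E
python3 - <<'E'
from h import *
t=cam('top'); s=cam('scene')
wt=cloud(t); ws=cloud(s)
uv=np.array([[464,336],[497,342],[531,349]])/1.5
a0=toplane(t,uv,0.058)
for n,p in(('top',t),('scene',s)):
    h=holes(p,a0); print(n,h.round(1).tolist()); a=toplane(p,h,.058); print(a.round(4).tolist(), 'spacing',np.linalg.norm(np.diff(a,axis=0),axis=1), 'yaw',np.degrees(np.arctan2(*(a[0]-a[2])[[1,0]]))-90)
for n,p,w in(('top',t,wt),('scene',s,ws)):
    for nm,thing,lo,hi in(('standtop','stand',.046,.053),('cover','cell_block',.055,.062),('console','cell_block',.07,.08),('handle','gauge',.098,.108)):
        m=imaging.cut_out(p,thing)
        if not m: continue
        m=m[0]['mask']
        V,U=np.nonzero(m&(w[...,2]>lo)&(w[...,2]<hi))
        z0={'standtop':.05,'cover':.058,'console':.075,'handle':.103}[nm]
        q=toplane(p,np.c_[U,V],z0)[:,:2]
        r=cv2.minAreaRect((q*1000).astype(np.float32)); print(n,nm,len(U),np.round(r[0],1),np.round(r[1],1),round(r[2],1),'zmed',np.nanmedian(w[V,U,2]).round(4))
g=t['img'][215:260,130:190]; cv2.imwrite('pics/zs.png',cv2.resize(g[...,::-1],None,fx=12,fy=12,interpolation=1))
g=t['img'][200:260,285:385]; cv2.imwrite('pics/zb.png',cv2.resize(g[...,::-1],None,fx=8,fy=8,interpolation=1))
E
```

```text
top [[308.9, 223.7], [331.0, 228.1], [353.2, 232.4]]
[[0.5334, -0.1424, 0.058], [0.524, -0.1916, 0.058], [0.5146, -0.2407, 0.058]] spacing [0.05005062 0.05003764] yaw -10.821424556457629
scene [[232.2, 137.9], [220.6, 125.3], [209.6, 113.4]]
[[0.536, -0.1424, 0.058], [0.5266, -0.1916, 0.058], [0.5172, -0.2409, 0.058]] spacing [0.05010191 0.05013001] yaw -10.80785180201373
top standtop 22 [771.5  91.8] [14.8 49.3] 23.1 zmed 0.0496
top cover 4812 [ 546.5 -195.8] [170.  194.8] 79.2 zmed 0.0575
top console 1688 [ 621.8 -209.4] [168.9  49.7] 79.0 zmed 0.0749
top handle 101 [508.6 188.7] [28.6 14.3] 0.2 zmed 0.1027
scene standtop 1111 [512.6 189.8] [71.3 94.7] 88.1 zmed 0.0509
scene cover 3301 [ 552.2 -195.3] [174.1 202.3] 79.1 zmed 0.0593
scene console 1291 [ 627.2 -207.6] [174.3  50.3] 79.0 zmed 0.0768
scene handle 132 [512.7 190. ] [15.1 33.9] 87.2 zmed 0.1036
```

View pics/zs.png

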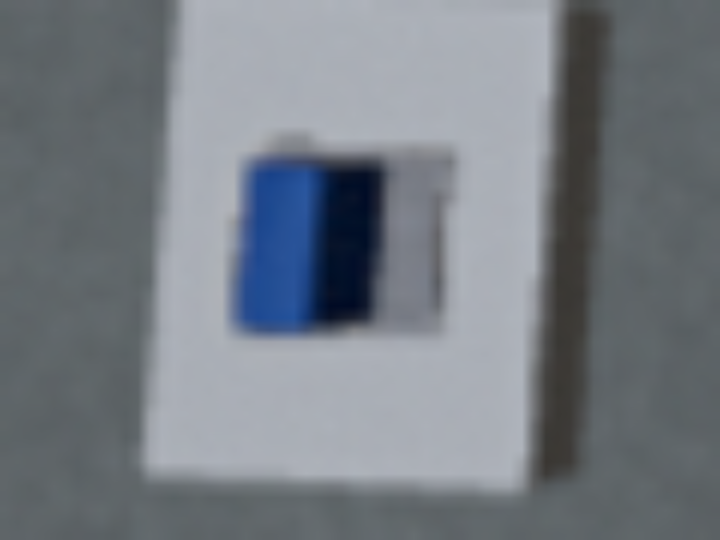

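View pics/zb.png

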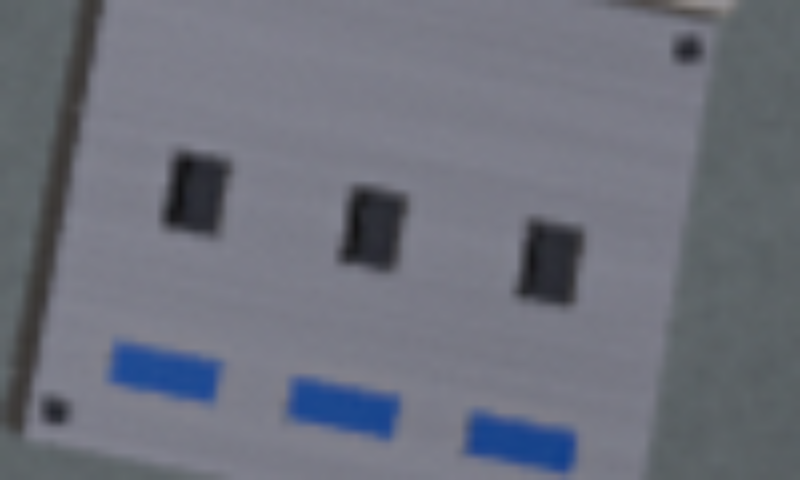

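Run:
```python
from h import *
from scipy.ndimage import map_coordinates
yaw=np.radians(-10.8); ex=np.array([np.cos(yaw),np.sin(yaw),0]); ey=np.array([-np.sin(yaw),np.cos(yaw),0])
for n,off in(('top',0),('scene',.0026)):
    p=cam(n); g=p['img'].astype(float).mean(2); w=cloud(p)
    print(n)
    for c in([.5334,-.1424,.058],[.524,-.1916,.058],[.5146,-.2407,.058]):
        c=np.array(c)+[off,0,0]
        for xs in([-5,5],):
            ys=np.arange(-12,12.1,1); acc=0;az=0
            for x in np.linspace(*xs,7):
                P=c+ex*x/1000+ey*ys[:,None]/1000; q=P@p['R'].T+p['t']; u=q[:,0]/q[:,2]*p['fx']+p['cx']; v=q[:,1]/q[:,2]*p['fy']+p['cy']
                acc=acc+map_coordinates(g,[v,u],order=1)/7; az=az+map_coordinates(w[...,2],[v,u],order=0)/7
            print('I',acc.round(0).astype(int).tolist()); print('z',(az*1000).round(0).tolist())
g=p['img'][100:150,195:245]; cv2.imwrite('pics/zc.png',cv2.resize(g[...,::-1],None,fx=11,fy=11,interpolation=1))
```

```text
top
I [131, 129, 122, 107, 83, 62, 50, 46, 45, 46, 47, 47, 46, 44, 39, 29, 22, 29, 48, 73, 99, 120, 130, 132, 131]
z [58.0, 57.0, 57.0, 57.0, 55.0, 51.0, 49.0, 50.0, 49.0, 49.0, 49.0, 50.0, 49.0, 49.0, 49.0, 47.0, 43.0, 39.0, 30.0, 35.0, 47.0, 57.0, 58.0, 58.0, 58.0]
I [131, 129, 123, 110, 87, 65, 51, 46, 45, 46, 48, 48, 48, 46, 43, 36, 27, 30, 48, 72, 99, 121, 130, 131, 131]
z [56.0, 57.0, 57.0, 57.0, 56.0, 52.0, 50.0, 50.0, 49.0, 49.0, 49.0, 49.0, 50.0, 50.0, 50.0, 50.0, 48.0, 44.0, 40.0, 35.0, 43.0, 57.0, nan, nan, nan]
I [130, 128, 122, 109, 86, 64, 51, 46, 45, 46, 47, 48, 48, 46, 44, 39, 32, 31, 46, 69, 96, 119, 130, 131, 130]
z [56.0, 58.0, 58.0, 58.0, 56.0, 54.0, 52.0, 50.0, 49.0, 49.0, 49.0, 49.0, 50.0, 50.0, 49.0, 48.0, 48.0, 47.0, 43.0, 39.0, 44.0, 57.0, 57.0, 57.0, 58.0]
scene
I [156, 151, 145, 138, 131, 124, 117, 110, 105, 100, 96, 92, 90, 89, 89, 93, 98, 106, 116, 126, 135, 143, 150, 156, 159]
z [59.0, 59.0, 59.0, 58.0, 58.0, 56.0, 55.0, 54.0, 53.0, 52.0, 52.0, 51.0, 50.0, 50.0, 51.0, 51.0, 52.0, 53.0, 55.0, 60.0, 60.0, 60.0, 59.0, 59.0, 59.0]
I [154, 149, 143, 137, 130, 123, 116, 111, 106, 101, 97, 94, 92, 91, 92, 95, 100, 108, 116, 126, 135, 143, 149, 155, 158]
z [59.0, 59.0, 59.0, 58.0, 57.0, 56.0, 55.0, 54.0, 53.0, 53.0, 53.0, 52.0, 52.0, 52.0, 52.0, 51.0, 52.0, 54.0, 56.0, 59.0, 60.0, 59.0, 59.0, 59.0, 59.0]
I [153, 148, 143, 137, 130, 124, 118, 112, 107, 103, 99, 96, 94, 94, 96, 99, 104, 111, 119, 128, 136, 143, 149, 154, 157]
z [61.0, 60.0, 59.0, 58.0, 57.0, 56.0, 56.0, 54.0, 54.0, 53.0, 53.0, 52.0, 51.0, 52.0, 52.0, 51.0, 51.0, 52.0, 55.0, 59.0, 60.0, 59.0, 59.0, 59.0, 59.0]
```

View pics/zc.png

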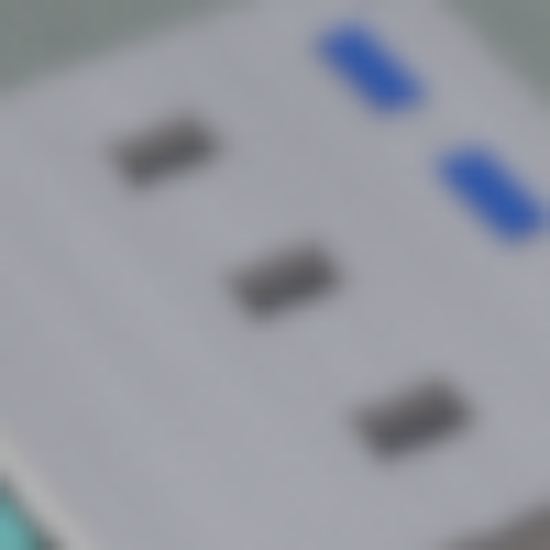

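Run:
```python
from h import *
for n in('top','scene'):
    p=cam(n); w=cloud(p); im=p['img'].astype(int)
    m=(abs(w[...,0]-.51)<.08)&(abs(w[...,1]-.19)<.08)
    a=m&(w[...,2]>.045)&(w[...,2]<.062)&(im.min(2)>110)
    if n=='scene': a=a&(im.min(2)>150)
    V,U=np.nonzero(a); q=toplane(p,np.c_[U,V],.05)[:,:2]
    print(n,len(U),cv2.minAreaRect((q*1000).astype(np.float32)), 'zrange',np.nanmedian(w[a][:,2]))
    b=m&(w[...,2]>.095)&(im[...,2]>im[...,0]+40); V,U=np.nonzero(b); q=toplane(p,np.c_[U,V],.103)[:,:2]
    print(' handle',len(U),cv2.minAreaRect((q*1000).astype(np.float32)),q.mean(0))
```

```text
top 1125 ((509.4930725097656, 188.99530029296875), (70.78475189208984, 89.88859558105469), 87.68094635009766) zrange 0.04982265381896409
 handle 108 ((508.4859924316406, 187.6907958984375), (14.923856735229492, 29.204618453979492), 86.23485565185547) [0.50835472 0.18775282]
scene 1268 ((511.03173828125, 189.70458984375), (71.6535873413086, 91.2702865600586), 87.84148406982422) zrange 0.05102517439713808
 handle 143 ((514.2575073242188, 190.90309143066406), (37.18159103393555, 14.72332763671875), 2.0235800743103027) [0.51368869 0.19095098]
```

>>> move_arm:
  deltas: [-1,0,0,0,0,0,-10.7,-1,0,0,0,0,0,-10.7,-1,0,0,0,0,0,-10.7,-1,0,0,0,0,0,-10.7,-1,0,0,0,0,0,-10.7,-1,0,0,0,0,0,-10.7,-1,0,0,0,0,0,-10.7,-1,0,0,0,0,0,-10.7]

```text
clock: 2.5
tcp_pos: [0.1593, -0.5525, 0.2178]
orientation: [0.0, 0.629, 0.777, -0.0]
wrist_force: [-0.5, -0.4, 0.1]
finger_gap: 0.0856
```

>>> move_arm:
  deltas: [-1,0,0,0,0,0,-10.7,-1,0,0,0,0,0,-10.7,-1,0,0,0,0,0,-10.7,-1,0,0,0,0,0,-10.7,-1,0,0,0,0,0,-10.7,-1,0,0,0,0,0,-10.7,-1,0,0,0,0,0,-10.7,-1,0,0,0,0,0,-0.9]

```text
clock: 3.5
tcp_pos: [0.1593, -0.5525, 0.2178]
orientation: [-0.0, 0.022, 1.0, -0.0]
wrist_force: [0.3, -0.6, -0.0]
finger_gap: 0.0853
```

>>> move_arm:
  deltas: [-1,-0.053,0.03,0,0,0,0,-1,-0.053,0.03,0,0,0,0,-1,-0.053,0.03,0,0,0,0,-1,-0.053,0.03,0,0,0,0,-1,-0.053,0.03,0,0,0,0,-1,-0.053,0.03,0,0,0,0,-1,0,0.055,0,0,0,0,-1,0,0.055,0,0,0,0,-1,0,0.055,0,0,0,0,-1,0,0.055,0,0,0,0]

```text
clock: 4.75
tcp_pos: [0.4945, -0.1651, 0.2178]
orientation: [0.0, 0.024, 1.0, -0.0]
wrist_force: [0.9, -0.3, -0.2]
finger_gap: 0.0855
```

>>> move_arm:
  deltas: [-1,0,0.055,0,0,0,0,-1,0,0.055,0,0,0,0,-1,0,0.055,0,0,0,0,-1,0,0.055,0,0,0,0,-1,0,0.055,0,0,0,0,-1,0,0.055,0,0,0,0,-1,0,0,0,0,0,0,-1,0,0,0,0,0,0]

```text
clock: 5.75
tcp_pos: [0.5088, 0.1628, 0.2177]
orientation: [-0.0, 0.022, 1.0, -0.0]
wrist_force: [0.1, -0.7, 0.2]
finger_gap: 0.0857
```

>>> move_arm:
  deltas: [-1,0,0.0265,0,0,0,0,-1,0,0,0.035,0,0,0,-1,0,0,0.035,0,0,0,-1,0,0,0.035,0,0,0,-1,0,0,0.0347,0,0,0,-1,0,0,0,0,0,0,-1,0,0,0,0,0,0]

```text
clock: 6.62
tcp_pos: [0.5111, 0.1884, 0.0793]
orientation: [0.001, 0.023, 1.0, 0.0]
wrist_force: [0.0, -0.2, -0.1]
finger_gap: 0.0856
```

Run:
```python
from h import *
for n in('top','scene'): 
    p=cam(n)
    g=p['img'][190:280,110:230] if n=='top' else p['img'][150:290,290:430]
    cv2.imwrite(f'pics/g_{n}.png',cv2.resize(g[...,::-1],None,fx=4,fy=4))
```

```text
(no output)
```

View pics/g_scene.png

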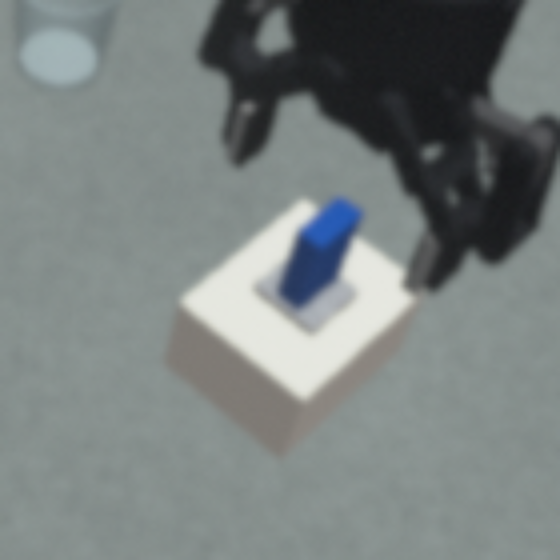

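View pics/g_top.png

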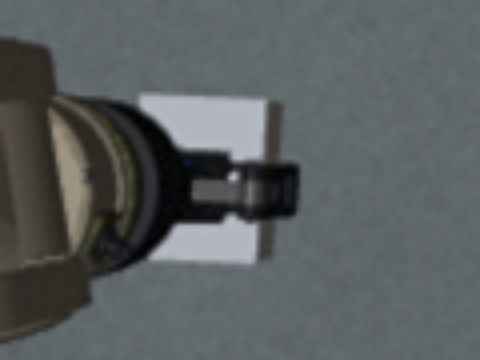

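Run:
```python
from h import *
p=cam('scene'); w=cloud(p)
def pr(P):
    q=p['R']@np.array(P)+p['t']; return ((q[:2]/q[2]*[p['fx'],p['fy']]+[p['cx'],p['cy']]-[290,150])*4).round(0)
for nm,P in(('tcp',[.5111,.1884,.0793]),('htop',[.51,.1893,.103]),('pad+',[.511,.231,.081]),('pad-',[.511,.146,.081]),('pad+hi',[.511,.231,.1]),('pad-hi',[.511,.146,.1])): print(nm,pr(P))
for (u,v) in((240,150),(425,280),(235,155),(430,270),(340,210),(315,260)):
    print((u,v),w[150+v//4,290+u//4].round(4))
m=(w[...,2]>.04)&(w[...,2]<.13)&(p['img'].max(2)<90)&(abs(w[...,1]-.19)<.08)&(abs(w[...,0]-.5)<.1)
q=w[m]
for lo in np.arange(.05,.13,.01):
    k=q[(q[:,2]>lo)&(q[:,2]<lo+.01)]
    for sd in (1,-1):
        kk=k[(k[:,1]-.1884)*sd>.03]
        if len(kk)>2: print(round(lo,2),sd,len(kk),np.percentile(kk,[5,50,95],axis=0).round(3).tolist())
```

```text
tcp [314. 252.]
htop [329. 218.]
pad+ [398. 307.]
pad- [236. 196.]
pad+hi [410. 280.]
pad-hi [244. 169.]
(240, 150) [0.5209 0.1462 0.1217]
(425, 280) [0.5219 0.2392 0.1182]
(235, 155) [0.5216 0.1435 0.1174]
(430, 270) [0.5219 0.2386 0.1257]
(340, 210) [0.502  0.1893 0.103 ]
(315, 260) [0.5256 0.1943 0.0926]
0.1 -1 3 [[0.509, 0.146, 0.109], [0.512, 0.146, 0.11], [0.514, 0.147, 0.11]]
0.11 1 12 [[0.521, 0.235, 0.115], [0.522, 0.239, 0.117], [0.524, 0.243, 0.119]]
0.11 -1 27 [[0.501, 0.143, 0.11], [0.514, 0.146, 0.115], [0.521, 0.147, 0.119]]
0.12 1 47 [[0.511, 0.234, 0.12], [0.522, 0.24, 0.125], [0.526, 0.246, 0.129]]
0.12 -1 49 [[0.503, 0.135, 0.12], [0.517, 0.146, 0.125], [0.522, 0.147, 0.129]]
```

>>> move_arm:
  deltas: [0.3,0,0,0,0,0,0,0.3,0,0,0,0,0,0,0.3,0,0,0,0,0,0,0.3,0,0,0,0,0,0]
  squeeze: 30

```text
clock: 7.28
tcp_pos: [0.5101, 0.1894, 0.0781]
orientation: [-0.0, 0.022, 1.0, -0.0]
wrist_force: [-0.1, -0.0, 0.1]
finger_gap: 0.0296
```

Run:
```python
from h import *
print(env.get_state())
p=cam('scene'); w=cloud(p)
np.savez('s2.npz',w=w,img=p['img'])
g=p['img'][150:290,290:430]
cv2.imwrite(f'pics/g_scene2.png',cv2.resize(g[...,::-1],None,fx=4,fy=4))
m=(w[...,2]>.06)&(w[...,2]<.13)&(p['img'].max(2)<90)&(abs(w[...,1]-.19)<.08)&(abs(w[...,0]-.5)<.1)
q=w[m]
for lo in np.arange(.05,.13,.01):
    k=q[(q[:,2]>lo)&(q[:,2]<lo+.01)]
    for sd in (1,-1):
        kk=k[(k[:,1]-.1884)*sd>.012]
        if len(kk)>2: print(round(lo,2),sd,len(kk),np.percentile(kk,[5,50,95],axis=0).round(3).tolist())
```

```text
{'clock': 7.275, 'joint_pos': array([ 2.07980660e-01,  3.36976925e-01, -2.76486912e-01,  9.57405318e-01,
       -8.06319356e-05,  2.51644331e-01]), 'qvel': array([ 5.06208851e-05,  9.57981894e-04, -9.17241107e-04, -3.08984286e-04,
        1.20800356e-03, -4.80394030e-05]), 'tau': array([-6.17004171e-04, -4.63158166e+01,  2.67896247e+01,  1.53184606e-03,
       -9.07231934e-04,  1.08365102e-04]), 'tcp_pos': array([0.51012911, 0.18938984, 0.07805018]), 'orientation': array([-2.62732125e-05,  2.18300997e-02,  9.99761694e-01, -4.75510312e-05]), 'wrist_force': array([-0.07834424, -0.0098815 ,  0.08116916]), 'ft_torque': array([-0.02197802, -0.04100891,  0.01790932]), 'finger_gap': 0.029619628645605786}
0.09 -1 5 [[0.504, 0.174, 0.097], [0.508, 0.174, 0.098], [0.518, 0.175, 0.099]]
0.1 1 30 [[0.509, 0.205, 0.102], [0.52, 0.211, 0.106], [0.523, 0.217, 0.109]]
0.1 -1 35 [[0.501, 0.164, 0.101], [0.516, 0.174, 0.106], [0.522, 0.175, 0.11]]
0.11 1 48 [[0.509, 0.205, 0.111], [0.519, 0.212, 0.115], [0.523, 0.218, 0.119]]
0.11 -1 45 [[0.503, 0.163, 0.111], [0.517, 0.173, 0.115], [0.522, 0.175, 0.119]]
0.12 1 35 [[0.513, 0.206, 0.121], [0.52, 0.213, 0.123], [0.523, 0.218, 0.129]]
0.12 -1 40 [[0.502, 0.163, 0.121], [0.516, 0.174, 0.124], [0.522, 0.175, 0.129]]
```

View pics/g_scene2.png

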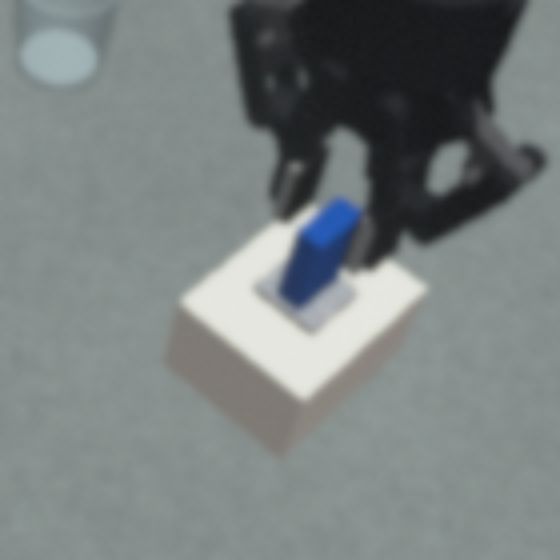

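>>> move_arm:
  deltas: [0.3,0,0,0.008,0,0,0,0.3,0,0,0.008,0,0,0,0.3,0,0,0.006,0,0,0,0.3,0,0,0,0,0,0]
  squeeze: 30

```text
clock: 7.82
tcp_pos: [0.5095, 0.1891, 0.0551]
orientation: [-0.001, 0.022, 1.0, -0.0]
wrist_force: [0.4, -0.0, -0.3]
finger_gap: 0.0298
```

Run:
```python
from h import *
p=cam('scene'); w=cloud(p)
g=p['img'][150:290,290:430]
cv2.imwrite(f'pics/g_scene3.png',cv2.resize(g[...,::-1],None,fx=4,fy=4))
```

```text
(no output)
```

View pics/g_scene3.png

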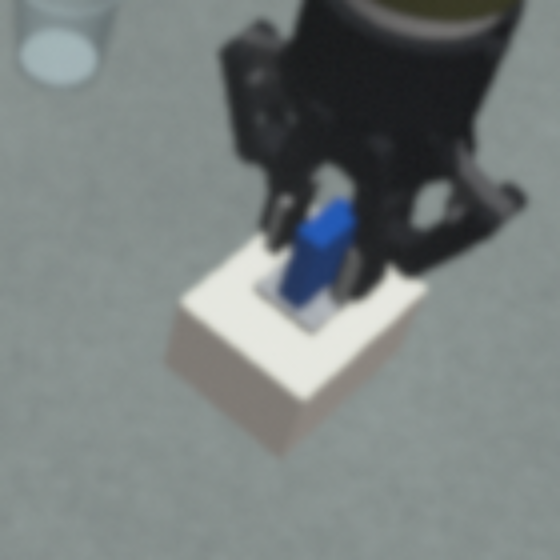

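>>> move_arm:
  deltas: [1,0,0,0,0,0,0,1,0,0,0,0,0,0,1,0,0,0,0,0,0,1,0,0,0,0,0,0,1,0,0,0,0,0,0]
  squeeze: 50

```text
clock: 8.5
tcp_pos: [0.5104, 0.1893, 0.0563]
orientation: [0.0, 0.022, 1.0, -0.0]
wrist_force: [0.0, 0.1, 1.0]
finger_gap: 0.0134
```

>>> move_arm:
  deltas: [1,0,0,-0.01,0,0,0,1,0,0,-0.01,0,0,0,1,0,0,-0.02,0,0,0,1,0,0,-0.03,0,0,0,1,0,0,-0.03,0,0,0,1,0,0,0,0,0,0,1,0,0,0,0,0,0]

```text
clock: 9.38
tcp_pos: [0.5099, 0.1892, 0.1558]
orientation: [-0.0, 0.022, 1.0, -0.0]
wrist_force: [-0.1, -0.4, -0.6]
finger_gap: 0.0135
```

Run:
```python
from h import *
p=cam('scene'); w=cloud(p)
g=p['img'][110:250,290:430]
cv2.imwrite(f'pics/g_scene4.png',cv2.resize(g[...,::-1],None,fx=4,fy=4))
```

```text
(no output)
```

View pics/g_scene4.png

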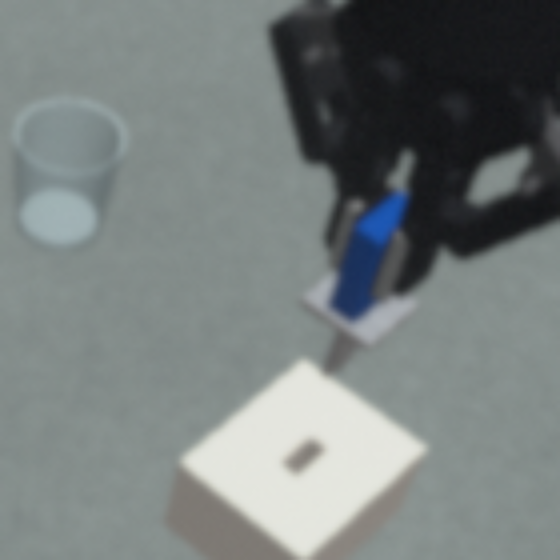

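>>> move_arm:
  deltas: [1,0,0,0,0,0,8.3,1,-0.0144,-0.0528,0,0,0,0,1,-0.0144,-0.0528,0,0,0,0,1,-0.0144,-0.0528,0,0,0,0,1,-0.0144,-0.0528,0,0,0,0,1,-0.0144,-0.0528,0,0,0,0,1,-0.0143,-0.0528,0,0,0,0,1,0,0,0.02,0,0,0,1,0,0,0.018,0,0,0,1,0,0,0,0,0,0]

```text
clock: 10.68
tcp_pos: [0.5334, -0.1375, 0.1154]
orientation: [-0.003, 0.094, 0.996, 0.001]
wrist_force: [-0.3, 0.8, -0.7]
finger_gap: 0.0135
```

Run:
```python
from h import *
s=env.get_state(); print(s['tcp_pos'],s['orientation'],s['wrist_force'])
for n in('scene','top'):
    p=cam(n); 
    def pr(P):
        q=p['R']@np.array(P)+p['t']; return (q[:2]/q[2]*[p['fx'],p['fy']]+[p['cx'],p['cy']])
    c=pr([.535,-.14,.08]).astype(int); print(n,c)
    g=p['img'][max(0,c[1]-50):c[1]+50,c[0]-60:c[0]+60]
    cv2.imwrite(f'pics/h_{n}.png',cv2.resize(g[...,::-1],None,fx=6,fy=6,interpolation=cv2.INTER_CUBIC))
    o=np.array([c[0]-60,max(0,c[1]-50)])
    x=s['tcp_pos']; print('pred tip',(pr([x[0],x[1],x[2]-.0442])-o)*6, 'collar ctr',(pr([x[0],x[1],x[2]-.0442+.043])-o)*6)
```

```text
[ 0.53335791 -0.13747907  0.11538957] [-2.72943043e-03  9.44872726e-02  9.95522000e-01  8.07858105e-04] [-0.26698437  0.76540698 -0.72750522]
scene [232 130]
pred tip [374.62724728 322.52106953] collar ctr [370.11520247 226.51238569]
top [309 222]
pred tip [351.87653513 310.24296757] collar ctr [373.02977226 309.40629899]
```

View pics/h_scene.png

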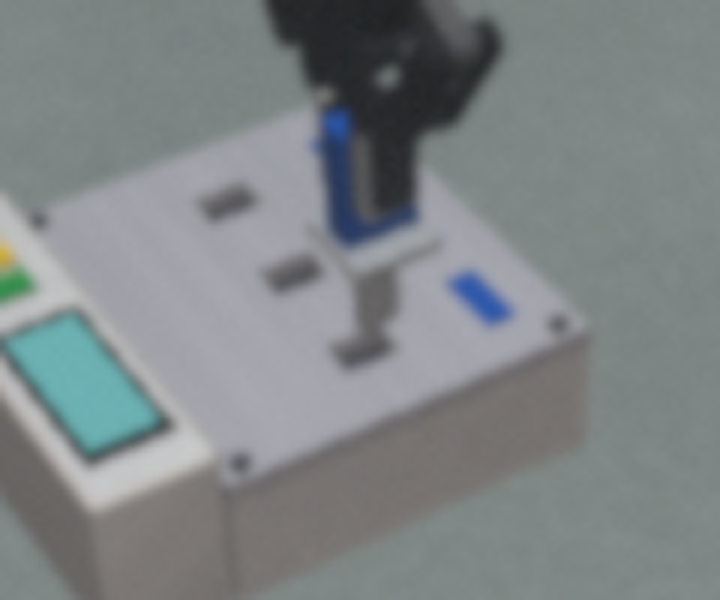

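View pics/h_top.png

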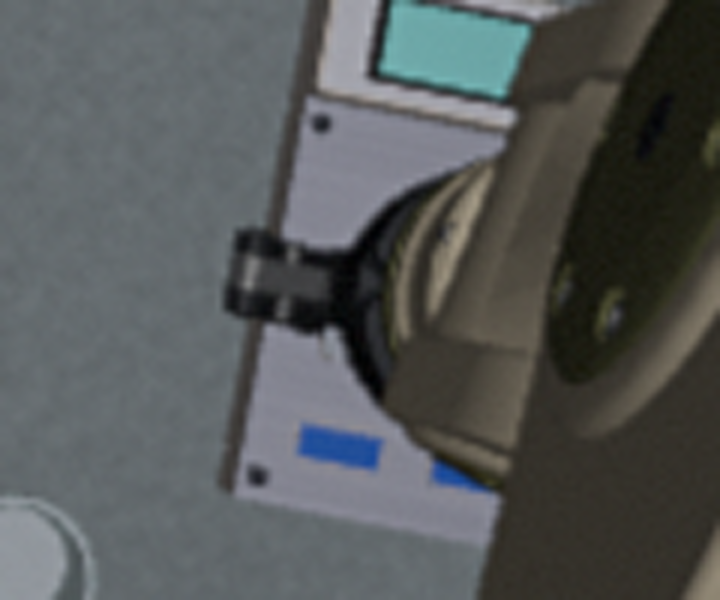

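>>> move_arm:
  deltas: [1,0,0,0,0,0,0,1,0,0,0,0,0,0]

```text
clock: 11.02
tcp_pos: [0.536, -0.138, 0.1188]
orientation: [0.001, 0.094, 0.996, -0.0]
wrist_force: [0.2, -0.7, -0.8]
finger_gap: 0.0132
```

```bash
cat >> h.py <<'E'
YAW=np.radians(-10.8); EX=np.array([np.cos(YAW),np.sin(YAW)]); EY=np.array([-np.sin(YAW),np.cos(YAW)])
G={1:np.array([.5345,-.1424]),2:np.array([.5253,-.1916]),3:np.array([.5159,-.2408])}
def rep(k):
    s=env.get_state(); d=s['tcp_pos'][:2]-G[k]; o=s['orientation']
    from scipy.spatial.transform import Rotation as Ro
    x=Ro.from_quat([o[1],o[2],o[3],o[0]]).as_matrix()
    print('t',s['clock'],'block xy off mm',(d@EX*1e3).round(2),(d@EY*1e3).round(2),'tip z',((s['tcp_pos'][2]-.0442)*1e3).round(2),'F',s['wrist_force'].round(2),'Fy',(s['wrist_force'][:2]@EY).round(2),'T',s['ft_torque'].round(3),'yaw',np.degrees(np.arctan2(x[1,0],x[0,0])).round(2),'tilt',x[:2,2].round(4))
E
python3 -c "
from h import *
rep(1)"
```

```text
t 11.025 block xy off mm 0.68 4.61 tip z 74.62 F [ 0.18 -0.73 -0.78] Fy -0.69 T [-0.005  0.007 -0.012] yaw 169.21 tilt [ 0.0012 -0.0006]
```

>>> move_arm:
  deltas: [1,0,0,0.008,0,0,0,1,0,0,0.006,0,0,0,1,0,0,0.004,0,0,0,1,0,0,0,0,0,0,1,0,0,0,0,0,0]

```text
clock: 11.65
tcp_pos: [0.5356, -0.1381, 0.1001]
orientation: [0.0, 0.094, 0.996, -0.0]
wrist_force: [-0.3, 0.7, -1.1]
finger_gap: 0.0135
```

```bash
python3 -c "
from h import *
rep(1)"
```

```text
t 11.65 block xy off mm 0.27 4.43 tip z 55.92 F [-0.28  0.68 -1.11] Fy 0.61 T [ 0.019 -0.02   0.064] yaw 169.19 tilt [ 0.     -0.0001]
```

>>> move_arm:
  deltas: [1,0,0,0.002,0,0,0,1,0,0,0.002,0,0,0,1,0,0,0.002,0,0,0,1,0,0,0,0,0,0]

```text
clock: 12.15
tcp_pos: [0.5354, -0.138, 0.0938]
orientation: [-0.0, 0.094, 0.996, 0.0]
wrist_force: [-0.3, -0.5, -1.1]
finger_gap: 0.0134
```

```bash
python3 -c "
from h import *
rep(1)"
```

```text
t 12.15 block xy off mm 0.02 4.49 tip z 49.63 F [-0.34 -0.53 -1.11] Fy -0.58 T [ 0.065 -0.03  -0.025] yaw 169.19 tilt [-0.0004  0.0001]
```

>>> move_arm:
  deltas: [1,0,0,0.001,0,0,0,1,0,0,0.001,0,0,0,1,0,0,0.001,0,0,0,1,0,0,0,0,0,0]

```text
clock: 12.65
tcp_pos: [0.5355, -0.138, 0.091]
orientation: [-0.0, 0.094, 0.996, -0.0]
wrist_force: [-0.2, -1.0, -0.8]
finger_gap: 0.0131
```

```bash
python3 -c "
from h import *
rep(1)"
```

```text
t 12.65 block xy off mm 0.12 4.45 tip z 46.76 F [-0.17 -1.03 -0.78] Fy -1.04 T [-0.007  0.018  0.044] yaw 169.19 tilt [-0.0002 -0.    ]
```

>>> move_arm:
  deltas: [1,0,0,0.0015,0,0,0,1,0,0,0.0015,0,0,0,1,0,0,0,0,0,0]

```text
clock: 13.02
tcp_pos: [0.5354, -0.138, 0.0879]
orientation: [-0.0, 0.094, 0.996, -0.0]
wrist_force: [-0.5, -0.6, -1.4]
finger_gap: 0.0135
```

```bash
python3 -c "
from h import *
rep(1)"
```

```text
t 13.025 block xy off mm 0.08 4.5 tip z 43.72 F [-0.51 -0.58 -1.35] Fy -0.66 T [-0.001  0.009  0.017] yaw 169.19 tilt [-0.0003  0.    ]
```

>>> move_arm:
  deltas: [1,0,0,0.0015,0,0,0,1,0,0,0.0015,0,0,0,1,0,0,0,0,0,0]

```text
clock: 13.4
tcp_pos: [0.5354, -0.138, 0.0849]
orientation: [-0.0, 0.094, 0.996, -0.0]
wrist_force: [-0.3, 0.2, -0.8]
finger_gap: 0.0134
```

```bash
python3 -c "
from h import *
rep(1)"
```

```text
t 13.4 block xy off mm 0.07 4.47 tip z 40.7 F [-0.29  0.21 -0.82] Fy 0.16 T [-0.069  0.054 -0.01 ] yaw 169.19 tilt [-0.0003  0.    ]
```

Clean so far; through the first possible jam depth (tip z 40).

>>> move_arm:
  deltas: [1,0,0,0.001,0,0,0,1,0,0,0.001,0,0,0,1,0,0,0,0,0,0]

```text
clock: 13.78
tcp_pos: [0.5355, -0.138, 0.083]
orientation: [-0.0, 0.094, 0.996, -0.0]
wrist_force: [-0.4, -0.1, -0.3]
finger_gap: 0.0136
```

>>> move_arm:
  deltas: [1,0,0,0.001,0,0,0,1,0,0,0.001,0,0,0,1,0,0,0,0,0,0]

```text
clock: 14.15
tcp_pos: [0.5354, -0.138, 0.081]
orientation: [-0.0, 0.094, 0.996, -0.0]
wrist_force: [-0.5, 0.5, -0.8]
finger_gap: 0.0129
```

```bash
python3 -c "
from h import *
rep(1)"
```

```text
t 14.15 block xy off mm 0.1 4.46 tip z 36.75 F [-0.52  0.5  -0.82] Fy 0.39 T [0.026 0.05  0.006] yaw 169.19 tilt [-0.0002 -0.    ]
```

>>> move_arm:
  deltas: [1,0,0,0.0015,0,0,0,1,0,0,0.0015,0,0,0,1,0,0,0,0,0,0]

```text
clock: 14.52
tcp_pos: [0.5354, -0.138, 0.0779]
orientation: [-0.0, 0.094, 0.996, 0.0]
wrist_force: [-0.0, -0.6, -0.1]
finger_gap: 0.0134
```

>>> move_arm:
  deltas: [1,0,0,0.001,0,0,0,1,0,0,0.001,0,0,0,1,0,0,0,0,0,0]

```text
clock: 14.9
tcp_pos: [0.5355, -0.1381, 0.076]
orientation: [-0.0, 0.094, 0.996, -0.0]
wrist_force: [0.1, -0.1, -1.2]
finger_gap: 0.013
```

>>> move_arm:
  deltas: [1,0,0,0.001,0,0,0,1,0,0,0.001,0,0,0,1,0,0,0,0,0,0]

```text
clock: 15.28
tcp_pos: [0.5354, -0.138, 0.074]
orientation: [-0.0, 0.094, 0.996, -0.0]
wrist_force: [-0.5, -0.8, -1.2]
finger_gap: 0.0135
```

>>> move_arm:
  deltas: [1,0,0,0.001,0,0,0,1,0,0,0.001,0,0,0,1,0,0,0,0,0,0]

```text
clock: 15.65
tcp_pos: [0.5354, -0.138, 0.072]
orientation: [-0.0, 0.094, 0.996, -0.0]
wrist_force: [0.3, 0.5, -0.2]
finger_gap: 0.0129
```

>>> move_arm:
  deltas: [1,0,0,0.001,0,0,0,1,0,0,0.001,0,0,0,1,0,0,0,0,0,0]

```text
clock: 16.02
tcp_pos: [0.5355, -0.138, 0.07]
orientation: [-0.0, 0.094, 0.996, -0.0]
wrist_force: [-0.4, 0.3, -1.7]
finger_gap: 0.0133
```

>>> move_arm:
  deltas: [1,0,0,0.001,0,0,0,1,0,0,0.001,0,0,0,1,0,0,0,0,0,0]

```text
clock: 16.4
tcp_pos: [0.5354, -0.138, 0.068]
orientation: [-0.0, 0.094, 0.996, -0.0]
wrist_force: [0.1, -0.3, 0.3]
finger_gap: 0.013
```

>>> move_arm:
  deltas: [1,0,0,0.001,0,0,0,1,0,0,0.001,0,0,0,1,0,0,0,0,0,0]

```text
clock: 16.77
tcp_pos: [0.5354, -0.138, 0.066]
orientation: [-0.0, 0.094, 0.996, -0.0]
wrist_force: [0.1, -0.6, -0.3]
finger_gap: 0.0137
```

```bash
python3 -c "
from h import *
rep(1)"
```

```text
t 16.775 block xy off mm 0.11 4.47 tip z 21.79 F [ 0.08 -0.59 -0.26] Fy -0.56 T [ 0.004  0.02  -0.016] yaw 169.19 tilt [-0.0002  0.    ]
```

>>> move_arm:
  deltas: [1,0,0,0.001,0,0,0,1,0,0,0.0005,0,0,0,1,0,0,0,0,0,0]

```text
clock: 17.15
tcp_pos: [0.5355, -0.138, 0.0645]
orientation: [-0.0, 0.094, 0.996, -0.0]
wrist_force: [1.1, 0.4, -1.5]
finger_gap: 0.0131
```

>>> move_arm:
  deltas: [1,0,0,0.0005,0,0,0,1,0,0,0,0,0,0,1,0,0,0,0,0,0]

```text
clock: 17.52
tcp_pos: [0.5356, -0.1381, 0.0643]
orientation: [0.0, 0.094, 0.996, -0.0]
wrist_force: [-0.7, -0.2, 1.6]
finger_gap: 0.0133
```

Run:
```python
from h import *
rep(1)
p=cam('scene'); w=cloud(p)
g=p['img'][80:180,172:292]
cv2.imwrite('pics/home.png',cv2.resize(g[...,::-1],None,fx=6,fy=6,interpolation=cv2.INTER_CUBIC))
```

```text
t 17.525 block xy off mm 0.29 4.41 tip z 20.07 F [-0.73 -0.21  1.59] Fy -0.35 T [0.058 0.138 0.032] yaw 169.19 tilt [ 0.0002 -0.0002]
```

View pics/home.png

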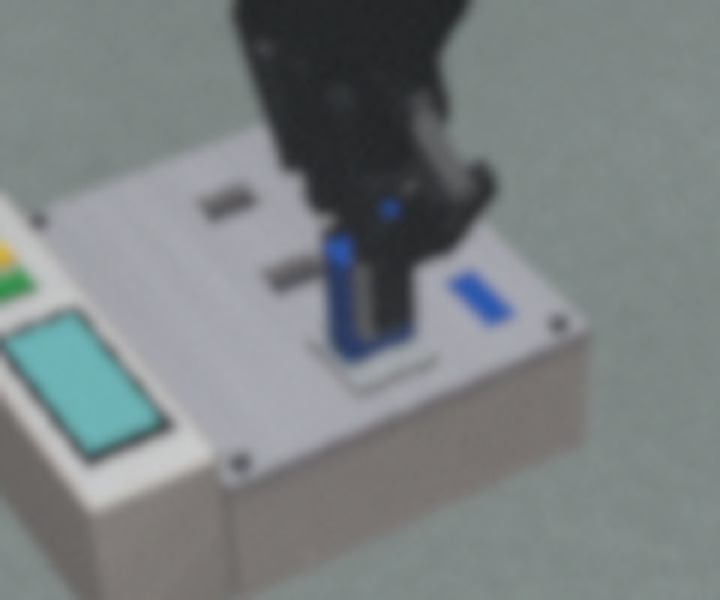

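>>> move_arm:
  deltas: [1,0,0,0.0005,0,0,0,0.4,0,0,0,0,0,0,0,0,0,0,0,0,0,0,0,0,0,0,0,0,0,0,0,0,0,0,0]

```text
clock: 18.2
tcp_pos: [0.5355, -0.1381, 0.0634]
orientation: [-0.0, 0.094, 0.996, -0.0]
wrist_force: [0.8, 0.5, 0.4]
finger_gap: 0.0426
```

>>> move_arm:
  deltas: [0,0,0,-0.01,0,0,0,0,0,0,-0.03,0,0,0,0,0,0,-0.04,0,0,0,0,0,0,-0.05,0,0,0,0,0,0,0,0,0,0,0,0,0,0,0,0,0]

```text
clock: 18.95
tcp_pos: [0.5356, -0.1381, 0.1939]
orientation: [0.0, 0.094, 0.996, -0.0]
wrist_force: [-1.3, 1.0, -0.9]
finger_gap: 0.0423
```

Run:
```python
from h import *
rep(1)
p=cam('scene'); w=cloud(p); im=p['img'].astype(int)
g=p['img'][80:180,172:292]
cv2.imwrite('pics/rel.png',cv2.resize(g[...,::-1],None,fx=6,fy=6,interpolation=cv2.INTER_CUBIC))
b=(im[...,2]>im[...,0]+40)&(w[...,2]>.08)&(w[...,2]<.14)&(abs(w[...,0]-.535)<.04)&(abs(w[...,1]+.138)<.04)
print(b.sum(),np.nanpercentile(w[b],[5,50,98],axis=0).round(4).tolist())
```

```text
t 18.95 block xy off mm 0.23 4.45 tip z 149.72 F [-1.31  1.04 -0.92] Fy 0.78 T [ 0.063 -0.011  0.005] yaw 169.19 tilt [ 0.0007 -0.0004]
211 [[0.5259, -0.1418, 0.0819], [0.5387, -0.1326, 0.1029], [0.5518, -0.1283, 0.1134]]
```

View pics/rel.png

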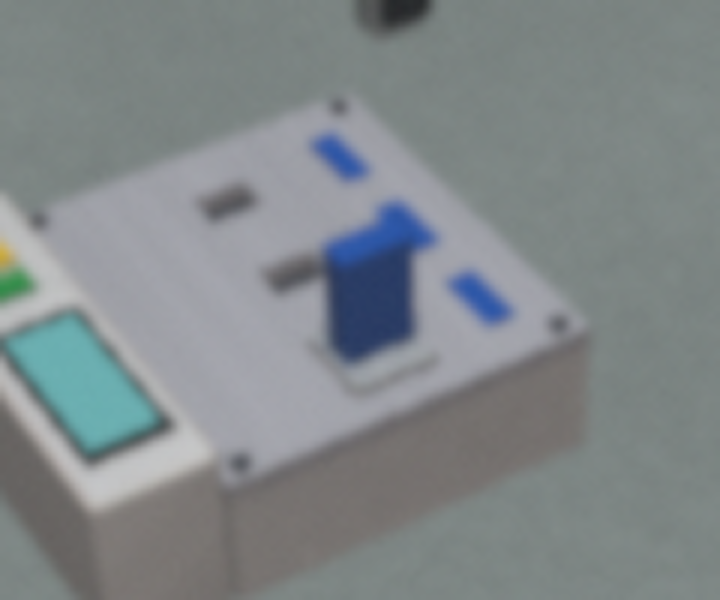

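```bash
python3 -c "
from h import *
print(order.hand_in())"
```

```text
the job is handed in; nothing more can be done
None
```

The gauge is fully home in gap_1, with its collar flat on the cover, and it has been released. The job is handed in at about 19 s on the clock; no verdict was reported.

- **What I did:** I gripped the handle in the stand and lifted the gauge clear. I then lined it up about 4.4 mm to the +y side of the gap_1 opening, where the top picture showed the jaws. I lowered it in small steps, and the wrist force stayed within noise (about 2 N) all the way. It never jammed, so gap_1 was the first and only gap tried.
- **Last checks:** The collar touched with the blade's end about 20 mm above the table, which is what fully home should give. After release the picture shows the gauge upright with the collar flat, and the handle top at about 111–113 mm (111 mm expected). The gripper is clear, more than 100 mm above. The gauge sits about 4.5 mm from the opening's middle, against a limit of 8 mm.
- **Disagreements:**
    - The fingertips looked about 27 mm higher in the scene camera's depth than the stated tool geometry gives. I set the grasp height from the picture instead.
    - The two cameras differed by about 2.6 mm in x at the openings, so I used the middle value.
- **Not checked:** I took no final measurement of the bottles and the beaker. The arm never went near the bottles. It passed above the beaker area with the blade end over 100 mm up, against the beaker's 65 mm.

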